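# Open the wanted safety-capped bottle and hold the cap

### The arm

A 7-joint arm with a two-finger parallel gripper is mounted at the origin on the work surface. World frame = base frame: x ahead of the robot, y to its left, z up, the work surface at z = 0. Lengths are in m, angles in rad, forces in N, time in s.
With the tool pointing down it reaches from about 0.35 to 0.9 m from the base axis. Payload 8.1 kg.
Tool frame: the origin (TCP) lies at the very end of the fingers, on their centre line; the grasp point (between the pads) lies 19 mm behind it; z points along the fingers, y is the line along which they close (so a half turn about z gives the same grasp; the last joint's range is limited). The gripper opens to 85 mm and grips with 20 to 120 N. Pads are 22 mm wide; open, the fingers measure 114 mm over their backs; the gripper's body (76 mm by 85 mm) begins 54 mm behind the grasp point. The pads swing forward as they close: fully open they stand 13 mm farther back than shut.
Start: joints at [-1.396, 0.434, 0.025, 1.573, -0.012, 1.134, -0.075], TCP at [0.171, 0.601, 0.231] pointing down, gripper open.
Joint ranges: [-2.62, 2.62], [-0.44, 2.09], [-1.27, 1.32], [0.08, 2.57], [-1.32, 4.46], [0.12, 2], [-2.74, 2.74]. Speed limits (rad/s): [2.22, 2.22, 3.01, 3.01, 3.14, 3.14, 3.14].

### API

Orientations are given as a unit quaternion [w, x, y, z].
In Python, from workcell import manip gives the robot as it stands. The module is installed in compiled form; this text tells all that it offers.
- The arm moves only by the tool arm_command, never from a script. Its argument "targets" is a list of rows, each an object of numbers: "tx", "ty", "tz": the shift along the tool's x, y, z in mm; "yaw": the turn about the tool's z in degrees; "jaw": the finger opening in mm, from 0 to 85.4. In form: [{"tx": .., "ty": .., "tz": .., "yaw": .., "jaw": ..}, ...]. A call has 1 to 20 rows; each row shifts and turns the commanded pose from where the row before left it, along the tool's axes as they then stand; what a row does not reach is not made up. A row lasts 1/12 s, in which the tool goes at most 41.7 mm and 7.16 degrees, less where a joint would pass 70% of its speed; a pose out of reach is approached as far as the arm can. A call with a gripper value outside its range is refused whole. The fingers move at their own pace and stop on an object; "force" is the grip in N (left out, the last holds). Time passes only in rows, so rows that do not move let the fingers close. It gives the time, the measured TCP pose, the force and the opening at its end, in the units of the state.
- manip.get_state(): the state, without advancing time (a new reading comes with each control period).
- manip.capture(name): name is "scene" or "side" or "wrist"; returns (picture, depth): 480x640x3 uint8, red, green, blue; 480x640 float32, m along the optical axis (not along the pixel's ray), 0 where there is no reading.
- manip.calibration(name): a dict with "fx", "fy", "cx", "cy" (pixels), "R" (3x3) and "t" (3): a world point X has camera coordinates R X + t. Camera axes: x right, y down, z forward; pixel columns grow to the right and rows downward; lengths in m; the calibration is good to about 2 mm. A picture is of the moment at which its call begins: read the wrist's pose just before it. calibration takes no time and is no camera call; for the wrist camera it gives the pose at the moment of the call.
- manip.sign_off(): hands the job in, once; it reports no verdict.
Trained networks look in the newest picture that a camera, given by its name, has taken for a name from the list of things; names that differ only in an ending like _2 or _b are one class to them, and where a whole thing is asked for, a point or a joint stands for the part that bears it (a point fixed in the world has none). Each returns a list of dicts, best first, with "p" (0 to 1); they miss things now and then, are a little off and sometimes report something else, mostly with a low value. They report only what shows in the picture. A call takes as long as a camera call. They do not tell look-alikes from the thing itself.
- manip.boxes_of(target, camera): "point" ([x, y, z] in m, in world coordinates, good to about 4 mm: the middle of the surface that is visible of it).
- manip.cut_out(target, camera): "pixels" (480x640 bool, what is visible of it).
- manip.tip_of(target, camera): "point" ([x, y, z] in m, in world coordinates, good to about 4 mm: a listed point, or the origin of a listed thing).
The state is a dict: "time_s": time; "qpos": joint angles; "qd": joint speeds; "tau": joint torques, N m; "eef_pos": TCP position; "tcp_rot": TCP orientation; "contact_force": force on the tool from outside, world axes, zero at the start; "wrist_torque": the same for the moment, N m; "gripper_width": opening from 0.0 (shut) to 1.0 (fully open).
Only numpy, scipy, OpenCV 4.12 (cv2) and the standard library are available. Lean on these libraries where they do the work, as an engineer would, in place of code of your own. Each camera call takes 0.05 s, during which the arm holds its last target. There are 200 camera calls.

### The job

A ramekin has been set beside one of the two cleaner bottles on the ledge; open that bottle: push its safety cap down, twist it counterclockwise while it is pushed down until it comes free, and lift it straight up. Finish still holding the cap in the gripper, upright and still, directly above its bottle, about 8 cm higher than where it sat. Do not touch the other bottle or its cap, and do not shift anything else on the ledge.

Things in the scene. Friction and masses are not known exactly. Their poses are not given: they have to be found in the camera images.
- tall_bottle: taller cleaner bottle: round, 78 mm across, white plastic, held fast in a steel holder screwed to the ledge (it cannot move or turn). Origin: centre of the underside, z up. Shoulder 130 mm up; neck 26 mm across, rim 152 mm up, with three small lugs hidden by the cap
- tall_cap: loose push-and-turn safety cap of the tall bottle: ribbed grey plastic cylinder, 53 mm across, 42 mm tall, 30 g, raised bar along its x axis on top. Origin: centre of its underside, z up. Shut, it sits 140 mm above the bottle's origin (top at 182 mm, underside 10 mm above the shoulder), axes lined up with the bottle's. Three hidden catches stop it turning or lifting till pushed down
- tall_cap_top (a point): centre of this cap's top face, 42 mm above its underside. A sprung seal presses the cap up with 7 N. Push it down more than 4 mm to free the catches; it bottoms firmly at 8 mm, where the spring gives 11 N. Any yaw of grasp will do: grip the cap's upper 25 mm; 30 N holds it well
- tall_mouth (a point): centre of this bottle's neck rim (under the cap). Held down, the cap turns counterclockwise seen from above about this axis (the other way is blocked): it comes free at 47 degrees of turn, hard stop at 76, aim for about 62. Then let it rise and lift straight up; it is clear of the neck after 25 mm
- short_bottle: shorter cleaner bottle: square, 78 x 78 mm, white plastic, held fast in a steel holder screwed to the ledge (it cannot move or turn). Origin: centre of the underside, z up. Shoulder 100 mm up; neck 26 mm across, rim 122 mm up, with three small lugs hidden by the cap
- short_cap: loose push-and-turn safety cap of the short bottle: ribbed grey plastic cylinder, 53 mm across, 42 mm tall, 30 g, raised bar along its x axis on top. Origin: centre of its underside, z up. Shut, it sits 110 mm above the bottle's origin (top at 152 mm, underside 10 mm above the shoulder), axes lined up with the bottle's. Three hidden catches stop it turning or lifting till pushed down
- short_cap_top (a point): centre of this cap's top face, 42 mm above its underside. A sprung seal presses the cap up with 7 N. Push it down more than 4 mm to free the catches; it bottoms firmly at 8 mm, where the spring gives 11 N. Any yaw of grasp will do: grip the cap's upper 25 mm; 30 N holds it well
- short_mouth (a point): centre of this bottle's neck rim (under the cap). Held down, the cap turns counterclockwise seen from above about this axis (the other way is blocked): it comes free at 47 degrees of turn, hard stop at 76, aim for about 62. Then let it rise and lift straight up; it is clear of the neck after 25 mm
- ramekin: white ceramic ramekin, straight-sided fluted open dish 86 mm across, 45 mm tall, origin at the centre of its underside. It stands beside one of the two bottles, 90 to 130 mm from it centre to centre (over 200 mm from the other): that is the bottle to open
- tea_glass: green tea glass, 62 mm across the mouth, 85 mm tall, origin under its centre; stands beside the other bottle
- tagine: clay tagine with a steel lid ring, 214 mm across, 180 mm tall, conical; origin under its centre
- salt_box: fixed white plastic salt box with a shut hinged flap, 100 x 130 mm, 91 mm tall plus a small knob (about 130 mm in all); origin under its centre
- pepper_mill: dark wooden pepper mill, 54 mm across, 150 mm tall, origin under its centre
- olive_bowl: blue ceramic bowl, 110 mm across, 50 mm tall, origin under its centre
- wooden_spoon: wooden spoon lying flat along its x axis, 260 mm long
Mind the look-alikes: they are no part of the job. Of the things that look like the ramekin, take the one that is farthest to the robot's right at the start. Leave any green look-alike of the short_cap alone.

How it is judged:
On the way, in this order (a step that is already met when the one before it is completed fails the run):
1. the cap of the bottle beside the ramekin is gripped and pushed down at least 4 mm (((horizontal distance between ramekin and tall_bottle below 0.16 m and z of tall_cap in the frame of tall_bottle below 0.136 m and contact force between the fingers and tall_cap above 0.5 N) or (horizontal distance between ramekin and short_bottle below 0.16 m and z of short_cap in the frame of short_bottle below 0.106 m and contact force between the fingers and short_cap above 0.5 N))), for 0.05 s.
2. that cap is twisted at least 34 degrees, still down on its neck (((horizontal distance between ramekin and tall_bottle below 0.16 m and z of tall_cap in the frame of tall_bottle below 0.141 m and angle between the x axis of tall_cap and the x axis of tall_bottle, either way round above 0.6 rad) or (horizontal distance between ramekin and short_bottle below 0.16 m and z of short_cap in the frame of short_bottle below 0.111 m and angle between the x axis of short_cap and the x axis of short_bottle, either way round above 0.6 rad))), for 0.02 s.
At the end, for the whole second after the job is handed in: The cap of the bottle beside the ramekin is held by the fingers, still (under 3 cm/s), upright within 17 degrees, 45 to 140 mm above where it sat shut and within 30 mm of its bottle's axis, touching its bottle nowhere; the other bottle's cap is still shut (((horizontal distance between ramekin and tall_bottle below 0.16 m and z of tall_cap in the frame of tall_bottle between 0.185 and 0.28 m and horizontal distance between tall_cap and tall_bottle below 0.03 m and angle between tall_cap's own z axis and vertical below 0.3 rad and linear speed of tall_cap below 0.03 m/s and contact force between the fingers and tall_cap above 0.5 N and contact force between tall_cap and tall_bottle below 0.1 N and z of short_cap in the frame of short_bottle between 0.107 and 0.113 m and angle between the x axis of short_cap and the x axis of short_bottle, either way round below 0.25 rad) or (horizontal distance between ramekin and short_bottle below 0.16 m and z of short_cap in the frame of short_bottle between 0.155 and 0.25 m and horizontal distance between short_cap and short_bottle below 0.03 m and angle between short_cap's own z axis and vertical below 0.3 rad and linear speed of short_cap below 0.03 m/s and contact force between the fingers and short_cap above 0.5 N and contact force between short_cap and short_bottle below 0.1 N and z of tall_cap in the frame of tall_bottle between 0.137 and 0.143 m and angle between the x axis of tall_cap and the x axis of tall_bottle, either way round below 0.25 rad))); the arm keeps its last pose, push and grip.
It fails at once if the robot touches the other bottle or its cap ((horizontal distance between ramekin and tall_bottle below 0.16 m and (contact force between any of the arm, the fingers and short_cap above 1 N or contact force between any of the arm, the fingers and short_bottle above 1 N)) or (horizontal distance between ramekin and short_bottle below 0.16 m and (contact force between any of the arm, the fingers and tall_cap above 1 N or contact force between any of the arm, the fingers and tall_bottle above 1 N))).
It fails at once if a loose thing on the ledge (ramekin, tea glass, tagine, pepper mill, bowl, spoon) is shifted by more than 20 mm (distance of any of ramekin, tea_glass, tagine, pepper_mill, olive_bowl, wooden_spoon from where it was at the start of the episode above 0.02 m).
It fails at once if the robot pushes against the salt box (contact force between any of the arm, the fingers and salt_box above 3 N).
It also fails if it takes over 35 s, if anything falls off the work surface, if the arm or the gripper's body presses on something with over 40 N, if the wrist force passes 120 N, or if a joint passes its speed limit or range.

## Working session

There is one attempt and no reset: what is moved stays moved. The work goes in short steps, Python scripts to look and compute and a tool call to move; the robot and the scene stay as the last step left them, time stands still between calls to the robot, and variables do not carry over. Pictures are saved under pics/ and viewed, on a budget of 10 in all, crops included, one or two more only if the job needs it, and the job is handed in when it is done.

Besides the shell and the picture viewer there is one more tool, called after "Call:" as a command line: name --argument value ..., lists and objects as JSON in quotes. arm_command: Moves the arm, as the interface text tells. Its arguments: {"type":"object","properties":{"targets":{"type":"array"},"force":{"type":"number"}},"required":["targets"]}

```bash
mkdir -p pics; python3 - <<'E'
from workcell import manip
import cv2,numpy as np
s=manip.get_state();print(s)
for c in ("scene","side"):
    im,d=manip.capture(c);cv2.imwrite(f"pics/{c}0.png",im[:,:,::-1])
    k=manip.calibration(c);R=np.array(k["R"]);t=np.array(k["t"]);print(c,"campos",(-R.T@t).round(3))
    for n in ("ramekin","tall_bottle","short_bottle","tall_cap_top","short_cap_top","tea_glass"):
        for r in manip.tip_of(n,c)[:4]:
            p=np.array(r["point"]);q=R@p+t;print(n,round(r["p"],2),p.round(3),int(k["fx"]*q[0]/q[2]+k["cx"]),int(k["fy"]*q[1]/q[2]+k["cy"]))
E
```

```text
{'time_s': 0.0, 'qpos': array([-1.395621  ,  0.43522282,  0.02495569,  1.57410165, -0.01161912,
        1.13401049, -0.07509713]), 'qd': array([-2.57778700e-04, -5.49713377e-04, -4.75013983e-04,  5.07853331e-05,
        2.71014088e-04, -2.26009246e-04, -7.48204558e-04]), 'tau': array([ 4.36377049e-04, -6.70487237e+01,  1.02576870e+00, -3.16212988e+01,
        1.56579382e-02,  1.25084555e-02, -2.28154187e-05]), 'eef_pos': array([0.1712842 , 0.6005371 , 0.23052411]), 'tcp_rot': array([-5.07517141e-05,  1.38470952e-01,  9.90366174e-01, -7.97043622e-04]), 'contact_force': array([0.05033973, 0.3135623 , 0.46250803]), 'wrist_torque': array([-0.04640685,  0.01966078, -0.0103519 ]), 'gripper_width': 1.000691078243715}
scene campos [1.285 0.464 1.261]
ramekin 0.54 [ 0.37   0.196 -0.002] 420 263
tall_bottle 0.93 [0.477 0.216 0.   ] 408 294
tall_bottle 0.32 [0.474 0.215 0.153] 416 258
short_bottle 0.84 [ 0.491 -0.213  0.001] 268 225
tall_cap_top 0.78 [0.478 0.217 0.183] 418 252
tall_cap_top 0.46 [ 0.628 -0.408  0.001] 181 227
tall_cap_top 0.19 [ 0.382 -0.232 -0.   ] 285 198
short_cap_top 0.76 [ 0.492 -0.212  0.154] 265 188
short_cap_top 0.58 [ 0.463 -0.097  0.042] 308 227
tea_glass 0.56 [ 0.384 -0.23  -0.001] 285 199
side campos [0.463 0.871 0.709]
ramekin 0.92 [0.362 0.337 0.   ] 407 430
ramekin 0.68 [0.368 0.19  0.001] 399 362
tall_bottle 0.96 [ 0.474  0.212 -0.002] 342 368
tall_bottle 0.23 [ 0.422 -0.007 -0.003] 371 294
short_bottle 0.74 [0.709 0.022 0.003] 238 292
short_bottle 0.58 [ 0.628 -0.405 -0.   ] 299 201
short_bottle 0.56 [ 0.494 -0.214  0.   ] 342 240
tall_cap_top 0.8 [0.48  0.215 0.186] 342 288
short_cap_top 0.79 [ 0.492 -0.211  0.156] 345 185
short_cap_top 0.79 [ 0.462 -0.097  0.042] 354 253
short_cap_top 0.21 [ 0.424 -0.01  -0.   ] 370 292
tea_glass 0.87 [ 0.384 -0.23  -0.003] 386 240
tea_glass 0.41 [ 0.495 -0.208  0.153] 344 187
tea_glass 0.33 [0.481 0.216 0.141] 340 310
```

View pics/scene0.png

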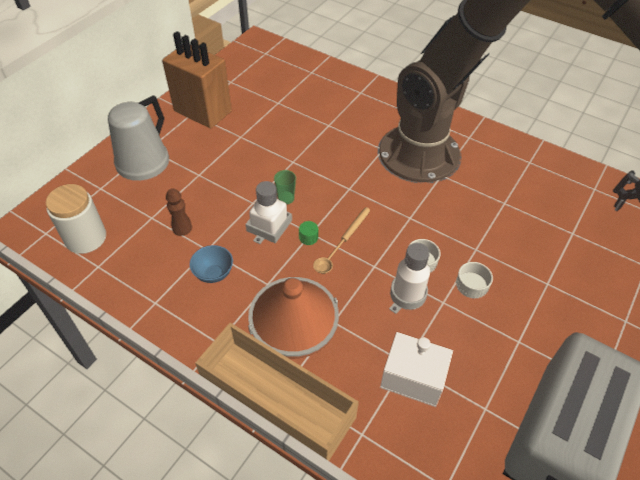

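View pics/side0.png

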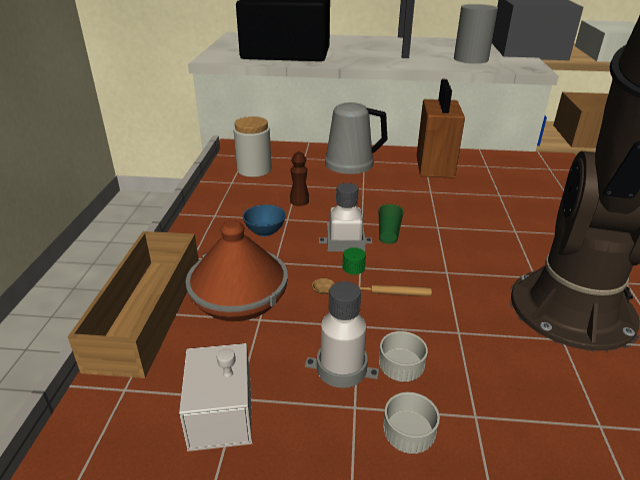

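The look-alike ramekins are at scene (424,255) and (474,280), or side (403,355) and (411,421). The one with the smaller y (0.367, 0.193) is farther right, and it is 112 mm from the tall bottle. The caps are the tall one at scene (416,257), the short one at (266,190) and the green look-alike at (308,232). My choice is the tall cap, which I'll check in one crop.

```bash
python3 - <<'E'
import cv2
im=cv2.imread("pics/side0.png")[265:465,260:480];cv2.imwrite("pics/crop.png",cv2.resize(im,None,fx=2.5,fy=2.5))
E
```

```text
(no output)
```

View pics/crop.png

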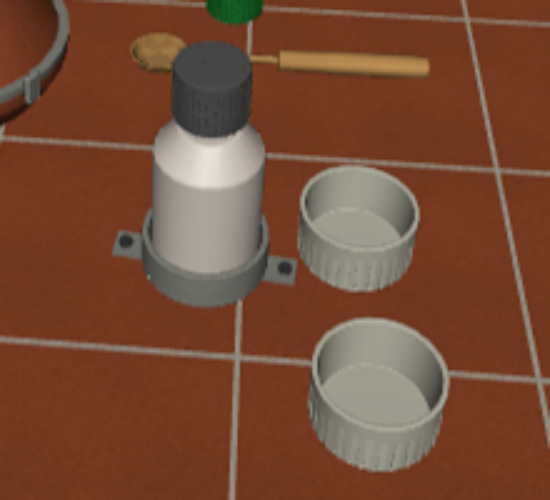

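Call:
arm_command --targets '[{"tz": -10}, {"tx": -24, "ty": -17, "tz": -20}, {"tx": -24, "ty": -17, "tz": -20}, {"tx": -24, "ty": -17, "tz": -20}, {"tx": -24, "ty": -17}, {"tx": -24, "ty": -17}, {"tx": -24, "ty": -17}, {"tx": -24, "ty": -17}, {"tx": -24, "ty": -17}, {"tx": -24, "ty": -17}, {"tx": -24, "ty": -17}, {"tx": -24, "ty": -17}, {"tx": -24, "ty": -17}, {"tx": -24, "ty": -17}, {"tx": -24, "ty": -17}, {}, {}, {}]' --force 40

```text
validation failed for argument at $.ta...
```

The crop shows the grey ribbed tall cap at crop (210,85). The two fluted ramekins are beside the bottle at (358,225) and (378,392), and the upper one, farther right, is the real one. The move was refused, so I'll give every key in each row.

Call:
arm_command --targets '[{"tx": 0, "ty": 0, "tz": -10, "yaw": 0, "jaw": 85}, {"tx": -24, "ty": -17, "tz": -20, "yaw": 0, "jaw": 85}, {"tx": -24, "ty": -17, "tz": -20, "yaw": 0, "jaw": 85}, {"tx": -24, "ty": -17, "tz": -20, "yaw": 0, "jaw": 85}, {"tx": -24, "ty": -17, "tz": 0, "yaw": 0, "jaw": 85}, {"tx": -24, "ty": -17, "tz": 0, "yaw": 0, "jaw": 85}, {"tx": -24, "ty": -17, "tz": 0, "yaw": 0, "jaw": 85}, {"tx": -24, "ty": -17, "tz": 0, "yaw": 0, "jaw": 85}, {"tx": -24, "ty": -17, "tz": 0, "yaw": 0, "jaw": 85}, {"tx": -24, "ty": -17, "tz": 0, "yaw": 0, "jaw": 85}, {"tx": -24, "ty": -17, "tz": 0, "yaw": 0, "jaw": 85}, {"tx": -24, "ty": -17, "tz": 0, "yaw": 0, "jaw": 85}, {"tx": -24, "ty": -17, "tz": 0, "yaw": 0, "jaw": 85}, {"tx": -24, "ty": -17, "tz": 0, "yaw": 0, "jaw": 85}, {"tx": -24, "ty": -17, "tz": 0, "yaw": 0, "jaw": 85}, {"tx": 0, "ty": 0, "tz": 0, "yaw": 0, "jaw": 85}, {"tx": 0, "ty": 0, "tz": 0, "yaw": 0, "jaw": 85}]' --force 40

```text
time_s: 2.12
eef_pos: [0.4304, 0.2786, 0.3022]
tcp_rot: [0.0, 0.14, 0.99, 0.0]
contact_force: [-0.7, -0.3, 0.2]
gripper_width: 0.993
```

```bash
python3 - <<'E'
from workcell import manip
import cv2,numpy as np
from scipy.spatial.transform import Rotation as Ro
s=manip.get_state();print(s["time_s"],s["qpos"].round(3),s["tcp_rot"])
M=Ro.from_quat(s["tcp_rot"],scalar_first=True).as_matrix()
k=manip.calibration("wrist")
im,d=manip.capture("wrist");cv2.imwrite("pics/w1.png",im[:,:,::-1])
R=np.array(k["R"]);t=np.array(k["t"])
for n in ("tall_cap_top","tall_bottle"):
    for r in manip.tip_of(n,"wrist")[:3]:
        p=np.array(r["point"]);q=R@p+t;print(n,round(r["p"],2),p.round(4),(k["fx"]*q[0]/q[2]+k["cx"]).round(),(k["fy"]*q[1]/q[2]+k["cy"]).round(),"tool shift mm",(M.T@(p-s["eef_pos"])*1e3).round(1))
# own: cap top plane from depth
v,u=np.mgrid[:480,:640];C=np.stack([(u-k["cx"])/k["fx"]*d,(v-k["cy"])/k["fy"]*d,d],-1);W=(C-t)@R
m=(d>0)&(abs(W[...,2]-.182)<.006)&(np.hypot(W[...,0]-.477,W[...,1]-.215)<.05)
P=W[m];print(m.sum(),np.median(P[:,2]))
if m.sum()>50:
    c,r=cv2.minEnclosingCircle(np.float32(P[:,:2])*1000);print(c,r)
    print("extent",P.min(0),P.max(0))
E
```

```text
2.1167 [-0.862  0.191  0.221  1.748 -0.044  1.206  0.66 ] [4.31147849e-04 1.40395471e-01 9.90095354e-01 3.39669466e-04]
tall_cap_top 0.56 [0.4746 0.2165 0.1788] 261.0 301.0 tool shift mm [-59.6 -47.4 123.4]
tall_bottle 0.7 [ 0.4728  0.2187 -0.0008] 285.0 233.0 tool shift mm [-57.1 -46.  303. ]
3231 0.1818007996792738
(476.816162109375, 214.45263671875) 26.492023468017578
extent [0.45033821 0.18853783 0.17600179] [0.50316898 0.24038031 0.18477106]
```

View pics/w1.png

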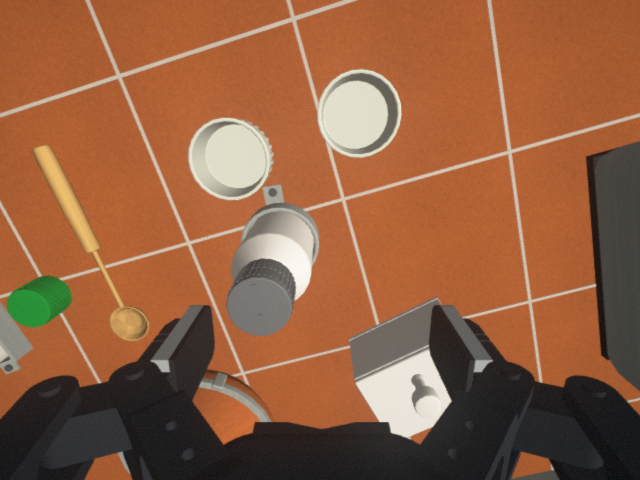

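The wrist view shows the grey tall cap at (262,305) and the real ramekin at (231,157), with the look-alike at (360,113). A circle fit to the cap's top gives (0.4768, 0.2145, 0.182) with a radius of 26.5 mm. It agrees with the network, so I'll move over it and go down partway.

Call:
arm_command --targets '[{"tx": -21, "ty": -16, "tz": 0, "yaw": 0, "jaw": 85}, {"tx": -21, "ty": -16, "tz": 0, "yaw": 0, "jaw": 85}, {"tx": -20, "ty": -17, "tz": 0, "yaw": 0, "jaw": 85}, {"tx": 0, "ty": 0, "tz": 20, "yaw": 0, "jaw": 85}, {"tx": 0, "ty": 0, "tz": 30, "yaw": 0, "jaw": 85}, {"tx": 0, "ty": 0, "tz": 30, "yaw": 0, "jaw": 85}, {"tx": 0, "ty": 0, "tz": 20, "yaw": 0, "jaw": 85}, {"tx": 0, "ty": 0, "tz": 0, "yaw": 0, "jaw": 85}, {"tx": 0, "ty": 0, "tz": 0, "yaw": 0, "jaw": 85}]'

```text
time_s: 3.02
eef_pos: [0.4746, 0.2167, 0.2011]
tcp_rot: [-0.001, 0.138, 0.99, -0.001]
contact_force: [0.4, 0.7, 1.8]
gripper_width: 0.998
```

Call:
arm_command --targets '[{"tx": -3, "ty": -1.5, "tz": 10, "yaw": 0, "jaw": 85}, {"tx": 0, "ty": 0, "tz": 15, "yaw": 0, "jaw": 85}, {"tx": 0, "ty": 0, "tz": 15, "yaw": 0, "jaw": 85}, {"tx": 0, "ty": 0, "tz": 12, "yaw": 0, "jaw": 85}, {"tx": 0, "ty": 0, "tz": 0, "yaw": 0, "jaw": 85}, {"tx": 0, "ty": 0, "tz": 0, "yaw": 0, "jaw": 85}]'

```text
time_s: 3.52
eef_pos: [0.4784, 0.2139, 0.15]
tcp_rot: [0.0, 0.138, 0.99, 0.0]
contact_force: [0.6, -0.4, 0.3]
gripper_width: 0.993
```

Call:
arm_command --targets '[{"tx": 1, "ty": 0, "tz": 0, "yaw": 0, "jaw": 60}, {"tx": 0, "ty": 0, "tz": 0, "yaw": 0, "jaw": 50}, {"tx": 0, "ty": 0, "tz": 0, "yaw": 0, "jaw": 40}, {"tx": 0, "ty": 0, "tz": 0, "yaw": 0, "jaw": 40}, {"tx": 0, "ty": 0, "tz": 0, "yaw": 0, "jaw": 40}, {"tx": 0, "ty": 0, "tz": 0, "yaw": 0, "jaw": 40}, {"tx": 0, "ty": 0, "tz": 0, "yaw": 0, "jaw": 40}, {"tx": 0, "ty": 0, "tz": 0, "yaw": 0, "jaw": 40}]' --force 40

```text
time_s: 4.18
eef_pos: [0.4775, 0.2142, 0.1504]
tcp_rot: [0.001, 0.139, 0.99, 0.001]
contact_force: [-1.3, -1.1, 5.0]
gripper_width: 0.592
```

The opening of about 51 mm fits the cap. Now I'll push down slowly.

Call:
arm_command --targets '[{"tx": 0, "ty": 0, "tz": 2, "yaw": 0, "jaw": 40}, {"tx": 0, "ty": 0, "tz": 2, "yaw": 0, "jaw": 40}, {"tx": 0, "ty": 0, "tz": 2, "yaw": 0, "jaw": 40}, {"tx": 0, "ty": 0, "tz": 1.5, "yaw": 0, "jaw": 40}, {"tx": 0, "ty": 0, "tz": 0, "yaw": 0, "jaw": 40}, {"tx": 0, "ty": 0, "tz": 0, "yaw": 0, "jaw": 40}]'

```text
time_s: 4.68
eef_pos: [0.4775, 0.2141, 0.1431]
tcp_rot: [0.001, 0.139, 0.99, 0.001]
contact_force: [-2.7, -1.1, 10.1]
gripper_width: 0.598
```

The upward force of 10.1 N fits the spring with the cap about 7 mm down. Now I'll twist 62° counterclockwise, which is negative tool yaw.

Call:
arm_command --targets '[{"tx": 0, "ty": 0, "tz": 0, "yaw": -3, "jaw": 40}, {"tx": 0, "ty": 0, "tz": 0, "yaw": -4, "jaw": 40}, {"tx": 0, "ty": 0, "tz": 0, "yaw": -5, "jaw": 40}, {"tx": 0, "ty": 0, "tz": 0, "yaw": -5, "jaw": 40}, {"tx": 0, "ty": 0, "tz": 0, "yaw": 0, "jaw": 40}]'

```text
time_s: 5.1
eef_pos: [0.4783, 0.2147, 0.1435]
tcp_rot: [0.002, -0.012, 1.0, 0.001]
contact_force: [-0.4, -0.0, 10.4]
gripper_width: 0.596
```

```bash
python3 - <<'E'
from workcell import manip
s=manip.get_state();print(s["contact_force"],s["wrist_torque"],s["qpos"].round(3),s["eef_pos"],s["tcp_rot"])
E
```

```text
[-0.4305631  -0.02759242 10.39609966] [0.01381242 0.16368871 0.01569418] [-0.655  0.366  0.171  1.939 -0.082  0.839  1.155] [0.47825058 0.21467929 0.14353242] [ 0.00153104 -0.01223886  0.99992339  0.00103799]
```

The torque about the axis is near zero, so the cap is turning freely and not slipping. I'll continue the twist.

Call:
arm_command --targets '[{"tx": 0, "ty": 0, "tz": 0, "yaw": -5, "jaw": 40}, {"tx": 0, "ty": 0, "tz": 0, "yaw": -5, "jaw": 40}, {"tx": 0, "ty": 0, "tz": 0, "yaw": -5, "jaw": 40}, {"tx": 0, "ty": 0, "tz": 0, "yaw": -5, "jaw": 40}, {"tx": 0, "ty": 0, "tz": 0, "yaw": -5, "jaw": 40}, {"tx": 0, "ty": 0, "tz": 0, "yaw": -5, "jaw": 40}, {"tx": 0, "ty": 0, "tz": 0, "yaw": -5, "jaw": 40}, {"tx": 0, "ty": 0, "tz": 0, "yaw": -5, "jaw": 40}, {"tx": 0, "ty": 0, "tz": 0, "yaw": -5, "jaw": 40}, {"tx": 0, "ty": 0, "tz": 0, "yaw": 0, "jaw": 40}, {"tx": 0, "ty": 0, "tz": 0, "yaw": 0, "jaw": 40}]'

```text
time_s: 6.02
eef_pos: [0.4785, 0.2149, 0.1436]
tcp_rot: [0.002, -0.392, 0.92, 0.0]
contact_force: [-1.0, 0.4, 9.9]
gripper_width: 0.598
```

```bash
python3 - <<'E'
from workcell import manip
s=manip.get_state();print(s["contact_force"],s["wrist_torque"],s["qpos"].round(3),s["eef_pos"],s["tcp_rot"])
E
```

```text
[-1.03417699  0.38954955  9.93358075] [0.08560101 0.04174647 0.04040345] [-0.512  0.367 -0.015  1.927  0.007  0.843  1.845] [0.47848239 0.21487636 0.14363604] [ 2.11667311e-03 -3.91638533e-01  9.20116643e-01  3.78485350e-04]
```

It has turned 62° with 9.9 N still pushing up and no stop torque. First I'll let it rise gently.

Call:
arm_command --targets '[{"tx": 0, "ty": 0, "tz": -2, "yaw": 0, "jaw": 40}, {"tx": 0, "ty": 0, "tz": -3, "yaw": 0, "jaw": 40}, {"tx": 0, "ty": 0, "tz": -4, "yaw": 0, "jaw": 40}, {"tx": 0, "ty": 0, "tz": -4, "yaw": 0, "jaw": 40}, {"tx": 0, "ty": 0, "tz": 0, "yaw": 0, "jaw": 40}]'

```text
time_s: 6.43
eef_pos: [0.4774, 0.2141, 0.1558]
tcp_rot: [0.001, -0.391, 0.92, 0.0]
contact_force: [0.4, 0.1, 0.2]
gripper_width: 0.594
```

The force dropped to 0.2 N at 5 mm above the seat, so the cap is free. I'll lift the rest.

Call:
arm_command --targets '[{"tx": 0, "ty": 0, "tz": -6, "yaw": 0, "jaw": 40}, {"tx": 0, "ty": 0, "tz": -8, "yaw": 0, "jaw": 40}, {"tx": 0, "ty": 0, "tz": -10, "yaw": 0, "jaw": 40}, {"tx": 0, "ty": 0, "tz": -10, "yaw": 0, "jaw": 40}, {"tx": 0, "ty": 0, "tz": -10, "yaw": 0, "jaw": 40}, {"tx": 0, "ty": 0, "tz": -10, "yaw": 0, "jaw": 40}, {"tx": 0, "ty": 0, "tz": -10, "yaw": 0, "jaw": 40}, {"tx": 0, "ty": 0, "tz": -7, "yaw": 0, "jaw": 40}, {"tx": 0, "ty": 0, "tz": -4, "yaw": 0, "jaw": 40}, {"tx": 0, "ty": 0, "tz": 0, "yaw": 0, "jaw": 40}, {"tx": 0, "ty": 0, "tz": 0, "yaw": 0, "jaw": 40}, {"tx": 0, "ty": 0, "tz": 0, "yaw": 0, "jaw": 40}]'

```text
time_s: 7.43
eef_pos: [0.4766, 0.2137, 0.2293]
tcp_rot: [-0.0, -0.391, 0.92, -0.0]
contact_force: [0.1, -0.3, -0.7]
gripper_width: 0.597
```

```bash
python3 - <<'E'
from workcell import manip
import cv2
im,d=manip.capture("side");cv2.imwrite("pics/side1.png",im[:,:,::-1])
for n in ("tall_cap","tall_cap_top","short_cap","ramekin"): print(n,[(round(r["p"],2),r["point"]) for r in manip.tip_of(n,"side")[:3]])
s=manip.get_state();print(s["time_s"],s["eef_pos"],s["gripper_width"],s["contact_force"],abs(s["qd"]).max())
E
```

```text
tall_cap [(0.95, [0.4775, 0.2118, 0.2234])]
tall_cap_top [(0.95, [0.4765, 0.2136, 0.2644])]
short_cap [(0.19, [0.3838, -0.2301, -0.0014])]
ramekin [(0.97, [0.3686, 0.1937, 0.0008]), (0.72, [0.363, 0.3362, -0.0003])]
7.6833 [0.47679363 0.21379442 0.22945845] 0.5966805386797935 [-0.03502204  0.72516202  0.31331417] 0.0030139664531751804
```

View pics/side1.png

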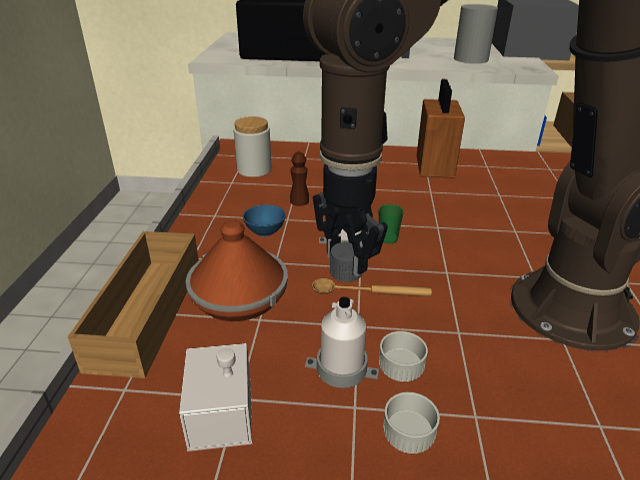

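The picture shows the cap gripped upright at (345,262), above the tall bottle's bare neck at (344,302). Everything else is where it was, so I'm handing in.

```bash
python3 -c "
from workcell import manip
print(manip.sign_off())"
```

```text
the job is handed in; nothing more can be done
None
```

I opened the tall bottle and handed the job in with its cap held above it; the sign-off gave no verdict. The tall bottle was the right one because the ramekin farther to the robot's right, at (0.368, 0.194), stands about 11 cm from it.

- **Push, twist and lift:** I gripped the cap at 40 N and pushed it down about 7 mm, with 10 N coming back from the spring. I then twisted it 62° counterclockwise with almost no torque and lifted it straight up, in about 7.7 s.
- **Cap at the end:** the last image put its underside at z ≈ 0.223, about 8 cm above where it sat, and within 3 mm of the bottle's axis. It looked upright, the arm was still, and the gripper opening had not changed.
- **Other objects:** the ramekin measured within 2 mm of its starting place, and everything else visible looked unmoved.
- **Not confirmed:** the arm hid the short cap in the last picture, so the network's only report for it was a false one (p 0.19, on the tea glass). I couldn't check that cap by eye, but the arm never went near it.

The first move call was refused because its rows left out some values; nothing moved and I resent it complete.

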